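# Swing the sample divider's chute to the blue cup and lock it

## Robot

A 6-joint arm with a two-finger parallel gripper is mounted at the origin on the work surface. World frame = base frame: x ahead of the robot, y to its left, z up, the work surface at z = 0. Lengths are in mm, angles in degrees, forces in N, time in s.
With the tool pointing down it reaches from about 300 to 750 mm from the base axis. Payload 8.5 kg.
Tool frame: the origin (TCP) lies midway between the tips of the shut fingers; the grasp point (between the pads) lies 19 mm behind it; z points along the fingers, y is the line along which they close (so a half turn about z gives the same grasp; the last joint's range is limited). The gripper opens to 85 mm and grips with 20 to 120 N. Pads are 22 mm wide; open, the fingers measure 114 mm over their backs; the gripper's body (76 mm by 85 mm) begins 54 mm behind the grasp point. The pads swing forward as they close: fully open they stand 13 mm farther back than shut.
Start: joints at [-79.601, 21.807, 74.336, -0, 83.858, -12.336], TCP at [212.551, -507.25, 231.322] pointing down, gripper open.
Joint ranges: [-178.18, 178.18], [-50.72, 133.34], [12.68, 142.11], [-81.47, 261.47], [9.98, 163.14], [-165.26, 165.26]. Speed limits (degrees/s): [136.94, 136.94, 180, 180, 180, 180].

## Interface

Orientations are given as a 3x3 rotation matrix whose columns are the frame's x, y, z axes.
In Python, from bench import manip gives the robot as it stands. The module is installed in compiled form; this text tells all that it offers.
- The arm moves only by the tool drive_tool, never from a script. Its arguments are lists of equal length, an entry for each row: "delta_pos": the shift along the tool's x, y, z in units of 8 cm (1.0 is 8 cm), a list of three; "angular": the turn, a rotation vector about the tool's x, y, z in units of 0.5 rad (1.0 is 0.5 rad), a list of three. A call has 1 to 12 rows; each row is the pose to reach, as a shift and turn from the pose commanded when the call began, along the tool's axes at that moment; what a row does not reach only later rows make up. A row lasts 1/8 s, in which the tool goes at most 62.5 mm and 10.7 degrees, less where a joint would pass 70% of its speed; a pose out of reach is approached as far as the arm can. A call with a number of a shift or a turn outside -1 to 1 is refused whole. A call with a gripper value outside its range is refused whole. "jaw" is the opening, from 0 (shut) to 1 (fully open), set as the call begins (left out, the last holds). The fingers move at their own pace and stop on an object; "newtons" is the grip in N (left out, the last holds). Time passes only in rows, so rows that repeat a pose let the fingers close. It gives the time, the measured TCP pose, the force, the opening and the grip force at its end, in the units of the state.
- manip.get_obs(): the state, without advancing time (a new reading comes with each control period).
- manip.get_image(name): name is "scene" or "side" or "wrist"; returns a dict with "frame" (420x560x3 uint8, red, green, blue), "K" (3x3 intrinsics, pixels), "R" (3x3) and "t" (3): a world point X has camera coordinates R X + t; the wrist camera has in their place "T_tool_cam" (4x4, takes a point from camera to tool coordinates, whose origin is the TCP and whose axes are the flange's). Camera axes: x right, y down, z forward; pixel columns grow to the right and rows downward; lengths in mm; the calibration is good to about 2 mm. A picture is of the moment at which its call begins: read the wrist's pose just before it. There is no depth.
- manip.hand_in(): hands the job in; it is judged then, once.
The state is a dict: "time_s": time; "qpos": joint angles; "joint_velocities": joint speeds; "tau": joint torques, N m; "tool_pos": TCP position; "tcp_rot": TCP orientation; "contact_force": force on the tool from outside, world axes, zero at the start; "wrist_torque": the same for the moment, N m; "gripper_width": finger opening in mm; "gripper_force": force on a finger pad.
Only numpy, scipy, OpenCV 4.12 (cv2) and the standard library are available. Lean on these libraries where they do the work, as an engineer would, in place of code of your own. Each camera call takes 0.05 s, during which the arm holds its last target. There are 200 camera calls.

## Task

Push the swivel chute of the sample divider round with a fingertip until its spout stands centrally over the blue cup. After that, push the red lock lever all the way round to its stop at the green post, with the chute left over the blue cup. Pick nothing up: the four cups and the standing core piece stay where they are.

Things in the scene. Friction and masses are not known exactly. Their poses are not given: they have to be found in the camera images.
- divider_axis (a point): Swivel axis of the divider: centre of the top face of its fixed base, a grey disc 380 mm across, 12 thick, on the table. z up; x is the middle of the fan of cups (roughly away from the robot). The cups stand 150 from the axis at bearings of about -1.3, -0.65, 0.65, 1.3 rad (counter-clockwise from x, seen from above); which is where changes.
- chute (a joint): Bearing of the swivel chute, rad: 0 along the divider's x, growing counter-clockwise from above, range -1.6 to 1.6; starts between the middle places. An aluminium trough 44 mm wide, walls 30 high, sloping from a round feed cup on the axis (72 across, top 152 above the table) to the open spout. Light friction (1.8 N at 85 from the axis); stays where left.
- spout (a point): Middle of the chute's spout, at its lower outer end, 150 mm from the axis and 93 above the table; x points outward along the chute.
- chute_push (a point): Point on the chute's centre line 85 mm from the axis, 120 above the table, beside which to push. Here each outer wall face is 22 to the side and spans heights of about 104 to 133 above the table; a fingertip 98 above the table bears on the wall's full height and passes over the cups. x points outward along the chute.
- lock (a joint): Angle of the red lock lever, rad: 0 fully open, growing clockwise seen from above, 1.4 at its stop at the green post (locked). Starts at 0 to 0.2. Light friction (1.6 N at the push point), no spring: it stays where left. It does not really grip the chute, which can still be pushed away.
- lock_pivot (a point): Vertical pivot of the lock lever, on a post on the base disc 110 mm from the divider axis at bearing 2.1 rad from the divider's x; the point is at the lever's mid-height, 104 above the table. Open, the lever points along bearing 2.8 of the divider's frame; locked, along 1.4.
- lock_push (a point): Point on the lever's centre line, 50 mm from its pivot, 104 above the table. The lever is a red bar 12 thick spanning heights 92 to 117, with a black ball (28 across) 75 from the pivot; x points along it, outward. Push its side so that it goes clockwise from above. The green stop post (12 across, top 107) meets the far side of the locked lever here.
- cup_blue: Blue open sample cup standing loose on the divider's base disc, 70 high, rim 60 across (a little narrower below), rim 82 above the table. Origin: centre of its underside, z up.
- cup_black: Black open sample cup standing loose on the divider's base disc, 70 high, rim 60 across (a little narrower below), rim 82 above the table. Origin: centre of its underside, z up.
- cup_yellow: Yellow open sample cup standing loose on the divider's base disc, 70 high, rim 60 across (a little narrower below), rim 82 above the table. Origin: centre of its underside, z up.
- cup_white: White open sample cup standing loose on the divider's base disc, 70 high, rim 60 across (a little narrower below), rim 82 above the table. Origin: centre of its underside, z up.
- core_piece: Grey cylinder of rock core standing loose on the table beside the divider, 52 across, 100 high, 0.5 kg. Origin: centre of its underside. To be left alone.
There are look-alikes about, which are no part of the job. Of the things that look like the cup_yellow, the larger one is meant. Leave any orange look-alike of the cup_white alone.

How it is judged (in metres and radians):
On the way, in this order (a step that is already met when the one before it is completed fails the run):
1. the spout stands over the blue cup, the lock still open (horizontal distance between spout and cup_blue below 0.016 m and value of joint lock below 0.5 rad and velocity of joint chute between -0.05 and 0.05 rad/s and velocity of joint lock between -0.05 and 0.05 rad/s), for 0.2 s.
2. the lock lever is at its stop, the spout still over the blue cup (horizontal distance between spout and cup_blue below 0.016 m and value of joint lock above 1.25 rad), for 0.2 s.
At the end, for the whole second after the job is handed in: The middle of the spout is within 16 mm (horizontally) of the blue cup's centre, the lock lever is beyond 1.25 rad (stop at 1.4), both at rest; the cups and the core piece are upright and within 15 mm of where they stood (all of step 2 and velocity of joint chute between -0.05 and 0.05 rad/s and velocity of joint lock between -0.05 and 0.05 rad/s and distance of each of cup_blue, cup_black, cup_yellow, cup_white, core_piece from where it was at the start of the episode below 0.015 m and angle between each of cup_blue, cup_black, cup_yellow, cup_white, core_piece's own z axis and vertical below 0.15 rad); the robot touches nothing.
It fails at once if the lever is swung (past 0.5 rad) while the spout is not over the blue cup (more than 22 mm off) (value of joint lock above 0.5 rad and horizontal distance between spout and cup_blue above 0.022 m).
It fails at once if a cup or the core piece is lifted (by 12 mm), knocked over or shoved by more than 20 mm (distance of any of cup_blue, cup_black, cup_yellow, cup_white, core_piece from where it was at the start of the episode above 0.02 m or angle between any of cup_blue, cup_black, cup_yellow, cup_white, core_piece's own z axis and vertical above 0.35 rad or height (world z) of any of cup_blue, cup_black, cup_yellow, cup_white above 0.024 m or height (world z) of core_piece above 0.012 m).
It also fails if it takes over 58 s, if anything falls off the work surface, if the arm or the gripper's body presses on something with over 40 N, if the wrist force passes 120 N, or if a joint passes its speed limit or range.

## Working session

There is one attempt and no reset: what is moved stays moved. The work goes in short steps, Python scripts to look and compute and a tool call to move; the robot and the scene stay as the last step left them, time stands still between calls to the robot, and variables do not carry over. Pictures are saved under pics/ and viewed, at most 10 in all, crops included, and the job is handed in when it is done.

Besides the shell and the picture viewer there is one more tool, called after ">>>" as name(argument=value, ...), one argument or row to a line, values as JSON. drive_tool: Moves the arm, as the interface text tells. Its arguments: {"type":"object","properties":{"delta_pos":{"type":"array","items":{"type":"array","items":{"type":"number"}}},"angular":{"type":"array","items":{"type":"array","items":{"type":"number"}}},"jaw":{"type":"number"},"newtons":{"type":"number"}},"required":["delta_pos","angular"]}

```bash
mkdir -p pics
python3 - <<'E'
from bench import manip
import cv2,numpy as np
o=manip.get_obs(); print({k:np.round(v,2).tolist() for k,v in o.items()})
for n in("scene","side"):
    d=manip.get_image(n); cv2.imwrite(f"pics/{n}0.png",d["frame"][:,:,::-1])
    print(n,d["K"],d["R"],d["t"]); np.savez(n+".npz",**{k:d[k] for k in("K","R","t","frame")})
E
```

```text
{'time_s': 0.0, 'qpos': [-79.6, 21.84, 74.38, 0.0, 83.86, -12.34], 'joint_velocities': [-0.02, 0.04, -0.06, 0.03, 0.04, -0.05], 'tau': [-0.0, -44.85, -23.13, -0.0, 0.0, -0.0], 'tool_pos': [212.5, -506.98, 230.69], 'tcp_rot': [[0.92, 0.39, -0.0], [0.39, -0.92, 0.0], [0.0, -0.0, -1.0]], 'contact_force': [0.05, -0.01, 0.42], 'wrist_torque': [-0.03, 0.0, 0.04], 'gripper_force': 0.0, 'gripper_width': 85.35}
scene [[450.12405549   0.         276.68865685]
 [  0.         450.12405549 211.66667682]
 [  0.           0.           1.        ]] [[ 0.09082592  0.99571547 -0.01735943]
 [ 0.68570963 -0.07517021 -0.72398325]
 [-0.72218624  0.05385291 -0.68959909]] [ -13.79029931 -329.32898573 1407.83965651]
side [[461.91085997   0.         281.67230484]
 [  0.         461.91085997 211.23800977]
 [  0.           0.           1.        ]] [[ 0.99896494 -0.04099872  0.01970141]
 [-0.01917209 -0.77228014 -0.63499277]
 [ 0.0412489   0.6339578  -0.77226681]] [-566.88449563   65.06212938 1136.26758235]
```

View pics/scene0.png

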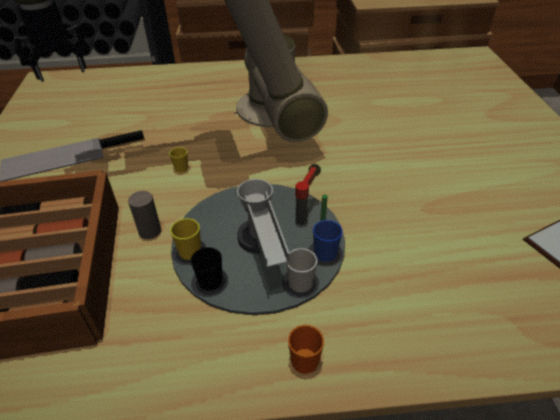

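View pics/side0.png

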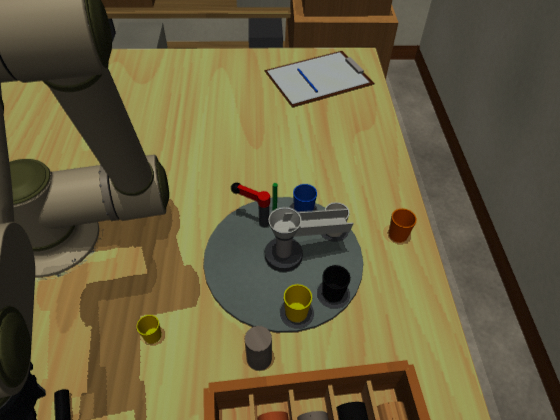

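The scene view shows the disc centred near (258,243), with the blue cup at (327,240), white at (301,270), black at (207,268), yellow at (187,239), the feed cup at (256,193) and the lever pivot at (302,190). I'll enlarge both views to read the points more closely.

Run:
```python
import cv2
a=cv2.imread("pics/scene0.png")[150:320,160:360]; cv2.imwrite("pics/s_c.png",cv2.resize(a,None,fx=3.5,fy=3.5,interpolation=cv2.INTER_CUBIC))
a=cv2.imread("pics/side0.png")[170:340,195:375]; cv2.imwrite("pics/d_c.png",cv2.resize(a,None,fx=3.5,fy=3.5,interpolation=cv2.INTER_CUBIC))
```

```text
(no output)
```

View pics/s_c.png

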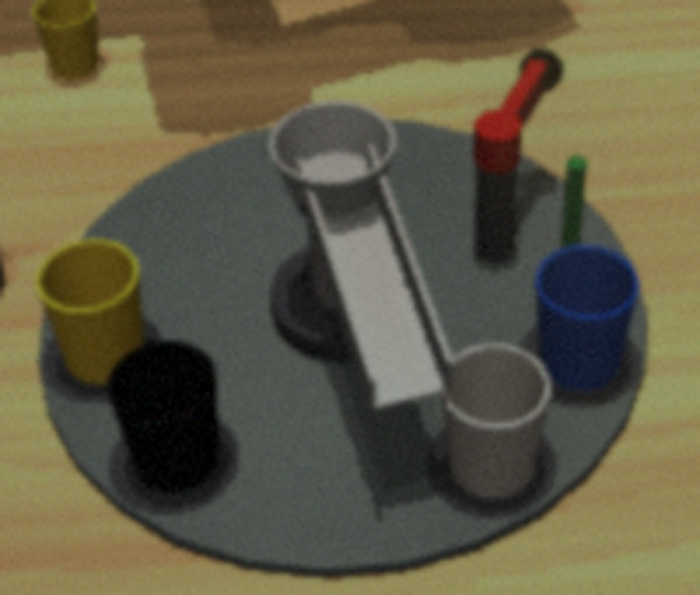

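View pics/d_c.png

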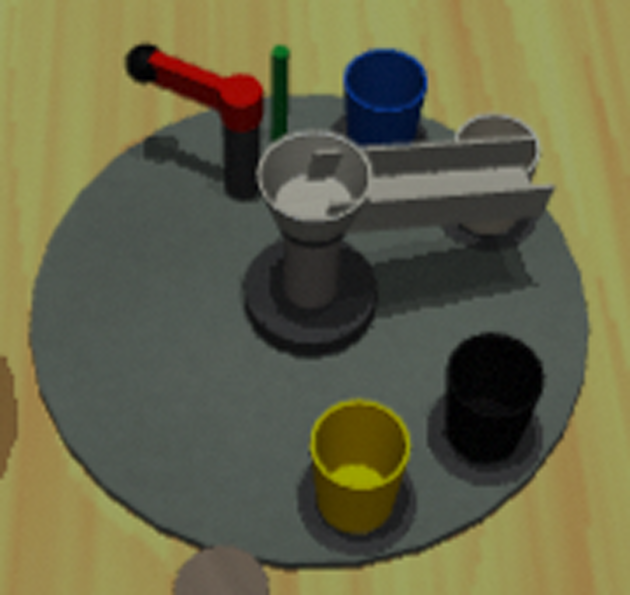

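The enlarged crops give the rim centres. Scene crop: blue (587,282), white (497,385), feed cup (333,147), pivot (498,128), ball (541,68). Side crop: blue (385,84), feed cup (315,186), pivot (241,97), ball (145,62). I'll triangulate these.

```bash
cat > h.py <<'E'
import numpy as np
C={n:np.load(n+".npz") for n in("scene","side")}
def ray(n,uv):
    c=C[n]; d=c["R"].T@np.linalg.solve(c["K"],[*uv,1]); return -c["R"].T@c["t"],d/np.linalg.norm(d)
def atz(n,uv,z):
    o,d=ray(n,uv); return o+d*(z-o[2])/d[2]
def tri(a,b):
    A=np.zeros((3,3));v=np.zeros(3)
    for n,uv in(("scene",a),("side",b)):
        o,d=ray(n,uv);P=np.eye(3)-np.outer(d,d);A+=P;v+=P@o
    return np.linalg.solve(A,v)
E
python3 - <<'E'
from h import *
pts=dict(feed=((333,147),(315,186),152),blue=((587,282),(385,84),82),white=((497,385),(497,150),82),black=((164,375),(495,372),82),yellow=((90,275),(360,444),82),
pivot=((498,128),(241,97),117),ball=((541,68),(145,62),104),post=((576,160),(281,50),107))
g={}
for k,(a,b,z) in pts.items():
    a=np.array(a)/3.5+[160,150]-.36; b=np.array(b)/3.5+[195,170]-.36
    p1,p2=atz("scene",a,z),atz("side",b,z); g[k]=(p1+p2)[:2]/2
    print(k,tri(a,b).round(1),p1.round(1)[:2],p2.round(1)[:2])
# disc edge circle
for n,off,e in(("scene",(160,150),[(345,572),(640,330),(45,360),(240,130),(480,135),(560,500)]),("side",(195,170),[(30,310),(588,310),(315,95),(320,566),(130,500),(520,480)])):
    P=np.array([atz(n,np.array(q)/3.5+off-.36,12)[:2] for q in e]); A=np.c_[2*P,np.ones(len(P))]
    s=np.linalg.lstsq(A,(P**2).sum(1),rcond=None)[0]; print(n,s[:2],np.sqrt(s[2]+s[:2]@s[:2]))
c=g["feed"]
for k in g:
    d=g[k]-c; print(k,np.hypot(*d).round(1),np.arctan2(d[1],d[0]).round(3))
d=g["ball"]-g["pivot"];print("lever",np.hypot(*d),np.arctan2(d[1],d[0]))
s=atz("scene",np.array((409,397))/3.5+[160,150]-.36,93)[:2]-c;print("spout",np.hypot(*s),np.arctan2(s[1],s[0]))
E
```

```text
feed [567.3 -79.8 144.5] [574.7 -79.1] [567.3 -86.8]
blue [625.   60.4  79. ] [627.6  59.9] [624.7  57.3]
white [696.8  -1.5  79.5] [698.3  -1.3] [696.6  -4.3]
black [ 674.4 -180.    84.2] [ 672.2 -180.1] [ 674.9 -179. ]
yellow [ 589.4 -224.9   80.3] [ 591.1 -224.6] [ 589.3 -225.8]
pivot [523.2  21.5 112.5] [528.  21.] [523.4  17. ]
ball [458.5  58.8 106. ] [457.2  58.4] [457.9  62. ]
post [552.   65.3 109. ] [550.7  65.1] [551.8  68.3]
scene [569.5834884  -79.24041422] 188.95435852019676
side [567.81556306 -78.33338009] 188.52697000284726
feed 0.0 0.0
blue 151.9 1.199
white 149.7 0.565
black 140.9 -0.755
yellow 143.5 -1.437
pivot 111.6 1.989
ball 182.7 2.241
post 151.0 1.702
lever 79.63024550625418 2.5983047604140728
spout 143.73522436344672 0.23321377622771466
```

>>> drive_tool(
  delta_pos=[
    [0.5, -0.17, 0],
    [1, -0.34, 0],
    [1, -0.34, 0],
  ],
  angular=[
    [0, 0, 0],
    [0, 0, 0],
    [0, 0, 0],
  ],
  jaw=0,
)

```text
time_s: 0.48
tool_pos: [277.3, -449.6, 231.3]
tcp_rot: [[0.921, 0.389, 0.0], [0.389, -0.921, 0.001], [0.0, -0.001, -1.0]]
contact_force: [-0.5, -0.4, -0.2]
gripper_width: 32.0
gripper_force: 0.0
```

>>> drive_tool(
  delta_pos=[
    [0.5, -0.17, 0],
    [1, -0.34, 0],
  ],
  angular=[
    [0, 0, 0],
    [0, 0, 0],
  ],
)

```text
time_s: 0.72
tool_pos: [339.2, -395.2, 231.0]
tcp_rot: [[0.923, 0.385, -0.0], [0.385, -0.923, 0.0], [-0.0, -0.0, -1.0]]
contact_force: [0.4, 0.2, -0.8]
gripper_width: 0.4
gripper_force: 0.0
```

>>> drive_tool(
  delta_pos=[
    [0.5, -0.17, 0],
    [1, -0.34, 0],
  ],
  angular=[
    [0, 0, 0],
    [0, 0, 0],
  ],
)

```text
time_s: 0.98
tool_pos: [402.8, -339.0, 231.1]
tcp_rot: [[0.923, 0.386, -0.0], [0.386, -0.923, 0.0], [-0.0, -0.0, -1.0]]
contact_force: [-0.1, 0.1, -0.1]
gripper_width: -0.1
gripper_force: 0.0
```

>>> drive_tool(
  delta_pos=[
    [0.5, -0.17, 0],
    [1, -0.34, 0],
  ],
  angular=[
    [0, 0, 0],
    [0, 0, 0],
  ],
)

```text
time_s: 1.23
tool_pos: [466.3, -283.1, 231.1]
tcp_rot: [[0.923, 0.386, -0.0], [0.386, -0.923, 0.0], [-0.0, -0.0, -1.0]]
contact_force: [1.0, -1.6, -0.9]
gripper_width: -0.0
gripper_force: 0.0
```

>>> drive_tool(
  delta_pos=[
    [0.5, -0.17, 0],
    [1, -0.34, 0],
  ],
  angular=[
    [0, 0, 0],
    [0, 0, 0],
  ],
)

```text
time_s: 1.48
tool_pos: [529.7, -227.1, 231.0]
tcp_rot: [[0.923, 0.386, -0.0], [0.386, -0.923, -0.0], [-0.0, -0.0, -1.0]]
contact_force: [0.0, -0.3, -0.2]
gripper_width: 0.2
gripper_force: 0.0
```

>>> drive_tool(
  delta_pos=[
    [0.5, -0.17, 0],
    [1, -0.34, 0],
    [1, -0.34, 0],
  ],
  angular=[
    [0, 0, 0.2],
    [0, 0, 0.4],
    [0, 0, 0.4],
  ],
)

```text
time_s: 1.85
tool_pos: [593.4, -170.2, 230.4]
tcp_rot: [[0.98, 0.197, -0.001], [0.197, -0.98, 0.0], [-0.001, -0.001, -1.0]]
contact_force: [0.3, 0.1, 0.1]
gripper_width: 0.2
gripper_force: 0.0
```

>>> drive_tool(
  delta_pos=[
    [0.5, -0.28, 0],
    [0.98, -0.56, 0],
    [0.98, -0.56, 0.4],
    [0.98, -0.56, 0.8],
    [0.98, -0.56, 0.8],
  ],
  angular=[
    [0, 0, 0],
    [0, 0, 0],
    [0, 0, 0],
    [0, 0, 0],
    [0, 0, 0],
  ],
)

```text
time_s: 2.48
tool_pos: [659.0, -113.0, 164.9]
tcp_rot: [[0.981, 0.195, -0.005], [0.195, -0.981, 0.002], [-0.005, -0.003, -1.0]]
contact_force: [0.3, -0.5, 0.7]
gripper_width: -0.0
gripper_force: 0.0
```

Run:
```python
from bench import manip
import cv2,numpy as np
print(manip.get_obs()["tool_pos"])
a=[manip.get_image(n)["frame"][:,:,::-1] for n in("scene","side")]
a=[a[0][120:320,150:370],a[1][150:350,190:390]]
cv2.imwrite("pics/p1.png",np.hstack([cv2.resize(x,(400,400)) for x in a]))
```

```text
[ 658.95502051 -112.95142469  164.86056718]
```

View pics/p1.png

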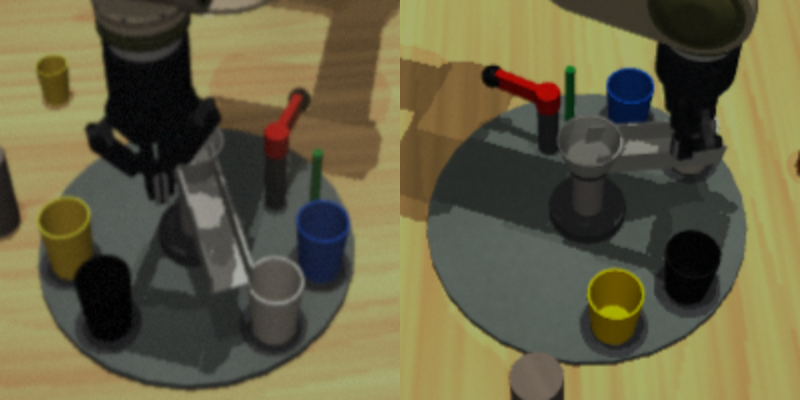

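The left half shows the shut fingertips at (160,190), clear of the chute's clockwise wall. The right half agrees. I'll lower and check for contact.

>>> drive_tool(
  delta_pos=[
    [0, 0, 0.3],
    [0, 0, 0.6],
    [0, 0, 0.85],
    [0, 0, 0.85],
    [0, 0, 0.85],
  ],
  angular=[
    [0, 0, 0],
    [0, 0, 0],
    [0, 0, 0],
    [0, 0, 0],
    [0, 0, 0],
  ],
)

```text
time_s: 3.2
tool_pos: [661.1, -112.5, 101.4]
tcp_rot: [[0.981, 0.195, 0.003], [0.195, -0.981, -0.001], [0.003, 0.002, -1.0]]
contact_force: [0.8, -0.8, -0.1]
gripper_width: -0.1
gripper_force: 0.0
```

>>> drive_tool(
  delta_pos=[
    [0, -0.06, 0.03],
    [0, -0.12, 0.04],
    [0, -0.17, 0.04],
    [0, -0.22, 0.04],
    [0, -0.22, 0.04],
  ],
  angular=[
    [0, 0, 0],
    [0, 0, 0],
    [0, 0, 0],
    [0, 0, 0],
    [0, 0, 0],
  ],
)

```text
time_s: 3.82
tool_pos: [657.2, -94.5, 96.6]
tcp_rot: [[0.981, 0.196, 0.001], [0.196, -0.981, -0.0], [0.001, 0.0, -1.0]]
contact_force: [0.9, -1.0, 0.8]
gripper_width: -0.1
gripper_force: 1.0
```

>>> drive_tool(
  delta_pos=[
    [0.022, -0.064, 0],
    [0.041, -0.129, 0],
    [0.056, -0.195, 0],
    [0.067, -0.261, 0],
    [0.073, -0.328, 0],
    [0.076, -0.396, 0],
    [0.075, -0.464, 0],
    [0.07, -0.531, 0],
    [0.07, -0.531, 0],
  ],
  angular=[
    [0, 0, -0.12],
    [0, 0, -0.24],
    [0, 0, -0.36],
    [0, 0, -0.48],
    [0, 0, -0.6],
    [0, 0, -0.72],
    [0, 0, -0.84],
    [0, 0, -0.96],
    [0, 0, -0.96],
  ],
)

```text
time_s: 4.95
tool_pos: [654.4, -51.6, 96.5]
tcp_rot: [[0.78, 0.626, 0.001], [0.626, -0.78, 0.0], [0.001, 0.001, -1.0]]
contact_force: [2.0, 1.3, 1.9]
gripper_width: -0.2
gripper_force: 1.4
```

Run:
```python
from bench import manip
import cv2,numpy as np
o=manip.get_obs();p=o["tool_pos"];R=np.array(o["tcp_rot"]);print(p,R[:2,0],R.T@(np.array(p)-[568.5,-79,0]))
a=[manip.get_image(n)["frame"][:,:,::-1] for n in("scene","side")]
a=[a[0][150:300,200:350],a[1][160:310,240:390]]
cv2.imwrite("pics/p2.png",np.hstack([cv2.resize(x,(400,400),interpolation=cv2.INTER_CUBIC) for x in a]))
```

```text
[654.44197106 -51.6318541   96.51210706] [0.77972196 0.62612501] [ 84.24961131  32.52566546 -96.40388316]
```

View pics/p2.png

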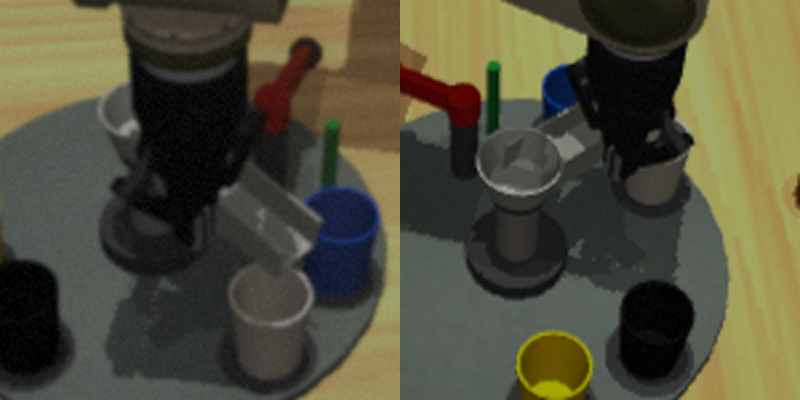

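The chute follows: its spout end now runs from about (275,268) to (322,225) in the left half, between white and blue. I'll compare its bearing with the tool's.

Run:
```python
from h import *
for q,z in(((276,268),93),((308,240),93),((322,222),112)):
    s=atz("scene",np.array(q)/2.667+[200,150]-.3,z)[:2]-[568.5,-79];print(np.hypot(*s),np.arctan2(s[1],s[0]))
```

```text
142.43939247554465 0.6153133305762604
142.51773738490192 0.8685258916398921
150.2747159005831 0.9017680805661419
```

>>> drive_tool(
  delta_pos=[
    [0.022, -0.064, 0],
    [0.041, -0.129, 0],
    [0.056, -0.195, 0],
    [0.067, -0.261, 0],
    [0.073, -0.328, 0],
    [0.076, -0.396, 0],
    [0.075, -0.464, 0],
    [0.075, -0.464, 0],
  ],
  angular=[
    [0, 0, -0.12],
    [0, 0, -0.24],
    [0, 0, -0.36],
    [0, 0, -0.48],
    [0, 0, -0.6],
    [0, 0, -0.72],
    [0, 0, -0.84],
    [0, 0, -0.84],
  ],
)

```text
time_s: 6.05
tool_pos: [635.6, -18.9, 96.4]
tcp_rot: [[0.457, 0.889, 0.001], [0.889, -0.457, 0.001], [0.001, 0.0, -1.0]]
contact_force: [2.2, 2.5, 2.7]
gripper_width: 0.3
gripper_force: 2.0
```

>>> drive_tool(
  delta_pos=[
    [0, 0.15, 0],
    [0, 0.3, 0],
    [0, 0.3, -0.5],
    [0, 0.3, -1],
    [0, 0.3, -1],
  ],
  angular=[
    [0, 0, 0],
    [0, 0, 0],
    [0, 0, 0],
    [0, 0, 0],
    [0, 0, 0],
  ],
)

```text
time_s: 6.68
tool_pos: [658.4, -31.2, 179.1]
tcp_rot: [[0.457, 0.889, 0.005], [0.889, -0.457, -0.002], [0.001, 0.006, -1.0]]
contact_force: [0.3, -0.7, -1.0]
gripper_width: 0.4
gripper_force: 0.0
```

Run:
```python
from bench import manip
import cv2,numpy as np
o=manip.get_obs();p=o["tool_pos"];R=np.array(o["tcp_rot"]);print(p,R[:2,0],R.T@(np.array(p)-[568.5,-79,0]))
a=[manip.get_image(n)["frame"][:,:,::-1] for n in("scene","side")]
a=[a[0][150:300,200:350],a[1][160:310,220:370]]
cv2.imwrite("pics/p3.png",np.hstack([cv2.resize(x,(400,400),interpolation=cv2.INTER_CUBIC) for x in a]))
```

```text
[658.4093865  -31.19785533 179.11179206] [0.45743577 0.88924197] [  83.83411452   59.0748864  -178.69464432]
```

View pics/p3.png

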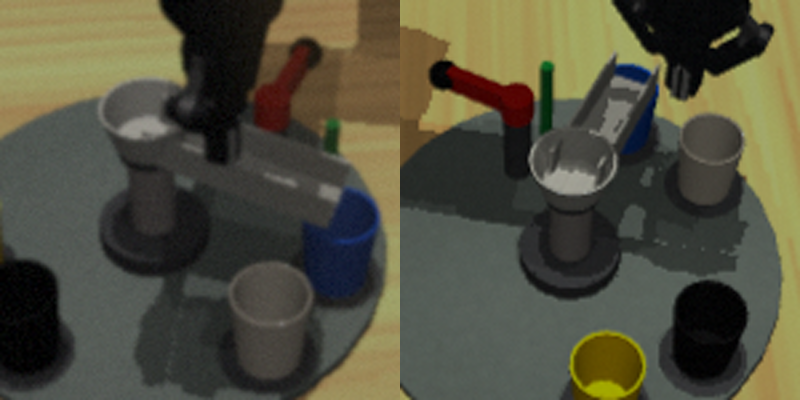

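The spout now stands over the blue cup. Wall-top corners in the right half are (617,54) and (658,57). In the left half the near wall-top corner is (346,190) and the far one about (350,157). I'll compute the bearing from these.

Run:
```python
from h import *
ax=np.array([568.5,-79])
S=lambda q:np.array(q)/2.667+[200,150]-.3
D=lambda q:np.array(q)/2.667+[220,160]-.3
for a,b in(((346,190),(258,57)),((350,157),(217,54))):
    p=tri(S(a),D(b));d=p[:2]-ax;print(p,np.hypot(*d),np.arctan2(d[1],d[0]))
for z in(100,106,112):
    P=[(n,atz(n,f(q),z)[:2]-ax) for n,f,q in(("side",D,(258,57)),("side",D,(217,54)),("scene",S,(346,190)),("scene",S,(350,157)))]
    print(z,[(np.hypot(*d).round(1),np.arctan2(d[1],d[0]).round(3)) for n,d in P])
# side view cup blue rim check
```

```text
[649.54873094  56.43922755 128.94547009] 157.83751501796945 1.0315438134319947
[613.29072677  65.47208638 125.34550664] 151.25605094177232 1.2701629978283069
100 [(np.float64(182.6), np.float64(1.08)), (np.float64(172.6), np.float64(1.286)), (np.float64(152.3), np.float64(1.227)), (np.float64(153.5), np.float64(1.465))]
106 [(np.float64(177.2), np.float64(1.07)), (np.float64(167.0), np.float64(1.281)), (np.float64(153.0), np.float64(1.188)), (np.float64(152.8), np.float64(1.423))]
112 [(np.float64(171.8), np.float64(1.059)), (np.float64(161.4), np.float64(1.275)), (np.float64(154.0), np.float64(1.148)), (np.float64(152.4), np.float64(1.381))]
```

>>> drive_tool(
  delta_pos=[
    [0, 0, 0.5],
    [0, 0, 1],
    [0, 0, 1],
    [0, -0.15, 1],
    [0, -0.27, 1],
    [0.01, -0.32, 1],
    [0.016, -0.342, 1],
    [0.016, -0.342, 1],
    [0.016, -0.342, 1],
  ],
  angular=[
    [0, 0, 0],
    [0, 0, 0],
    [0, 0, 0],
    [0, 0, 0],
    [0, 0, 0],
    [0, 0, -0.05],
    [0, 0, -0.08],
    [0, 0, -0.08],
    [0, 0, -0.08],
  ],
)

```text
time_s: 7.9
tool_pos: [633.5, -16.6, 96.8]
tcp_rot: [[0.421, 0.907, 0.001], [0.907, -0.421, -0.0], [0.0, 0.001, -1.0]]
contact_force: [-0.0, 1.2, 6.3]
gripper_width: 0.4
gripper_force: 2.7
```

Run:
```python
from bench import manip
import numpy as np
o=manip.get_obs();p=o["tool_pos"];R=np.array(o["tcp_rot"]);print(p,np.arctan2(R[1,0],R[0,0]),R.T@(np.array(p)-[568.5,-79,0]))
```

```text
[633.47037338 -16.57810481  96.7926674 ] 1.1367239386924797 [ 84.0006945   32.79278797 -96.72114174]
```

>>> drive_tool(
  delta_pos=[
    [0, 0.2, 0],
    [0, 0.4, 0],
    [0, 0.4, -0.5],
    [0, 0.4, -1],
    [0, 0.4, -1],
  ],
  angular=[
    [0, 0, 0],
    [0, 0, 0],
    [0, 0, 0],
    [0, 0, 0],
    [0, 0, 0],
  ],
)

```text
time_s: 8.52
tool_pos: [663.1, -30.3, 179.1]
tcp_rot: [[0.421, 0.907, 0.005], [0.907, -0.421, -0.001], [0.001, 0.005, -1.0]]
contact_force: [-0.4, -0.2, -0.5]
gripper_width: -0.0
gripper_force: 0.0
```

>>> drive_tool(
  delta_pos=[
    [0, -0.2, -0.5],
    [0, -0.5, -0.8],
    [0, -1, -0.8],
    [0, -1, -0.8],
  ],
  angular=[
    [0, 0, 0],
    [0, 0, 0],
    [0, 0, 0],
    [0, 0, 0],
  ],
)

```text
time_s: 9.02
tool_pos: [587.5, 4.7, 239.6]
tcp_rot: [[0.42, 0.908, -0.002], [0.908, -0.42, 0.001], [-0.0, -0.003, -1.0]]
contact_force: [0.3, 0.2, -1.0]
gripper_width: 0.2
gripper_force: 0.0
```

>>> drive_tool(
  delta_pos=[
    [0, -0.5, 0],
    [0, -1, 0],
    [0, -1, 0],
  ],
  angular=[
    [0, 0, 0],
    [0, 0, 0],
    [0, 0, 0],
  ],
)

```text
time_s: 9.4
tool_pos: [515.7, 37.9, 239.7]
tcp_rot: [[0.42, 0.908, -0.002], [0.908, -0.42, 0.0], [-0.0, -0.002, -1.0]]
contact_force: [0.5, 0.3, -0.9]
gripper_width: -0.0
gripper_force: 0.0
```

Run:
```python
from bench import manip
import cv2,numpy as np
o=manip.get_obs();p=o["tool_pos"];print(p)
a=[]
for n in("scene","side","wrist"):
    d=manip.get_image(n);a.append(d["frame"][:,:,::-1]);
    if n=="wrist": np.savez("w.npz",K=d["K"],T=d["T_tool_cam"],p=p,R=o["tcp_rot"])
b=[cv2.resize(a[0][150:300,200:350],(400,300),interpolation=cv2.INTER_CUBIC),cv2.resize(a[1][160:310,220:370],(400,300),interpolation=cv2.INTER_CUBIC)]
w=cv2.resize(a[2],(400,300))
cv2.imwrite("pics/p4.png",np.vstack([np.hstack(b),np.hstack([w,w*0])]));cv2.imwrite("pics/w4.png",a[2])
```

```text
[515.7047562   37.92834804 239.70278013]
```

View pics/p4.png

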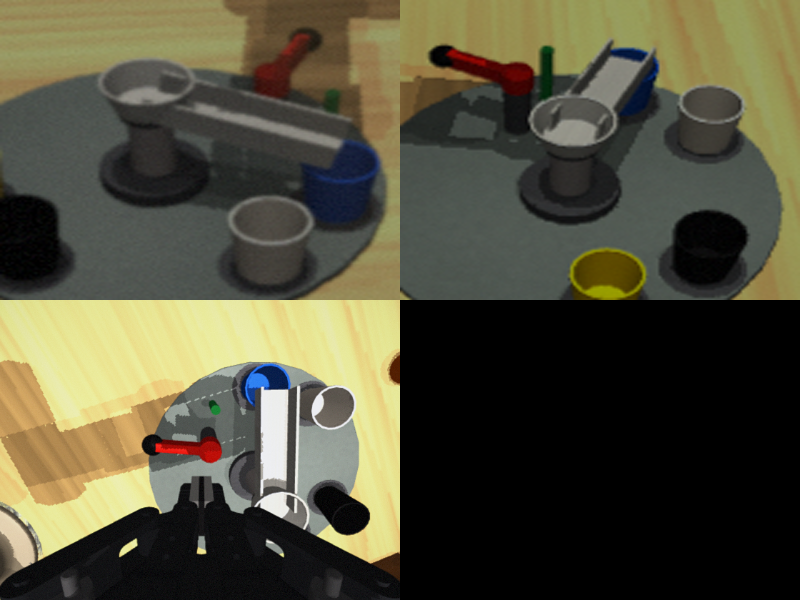

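The wrist view shows the chute running from the feed cup at about (280,510) to its spout end at (278,388), over the blue cup. I'll enlarge this view for a precise check.

Run:
```python
import cv2
a=cv2.imread("pics/w4.png")[80:220,180:360];print(cv2.imwrite("pics/w4c.png",cv2.resize(a,None,fx=4,fy=4,interpolation=cv2.INTER_CUBIC)))
```

```text
True
```

View pics/w4c.png

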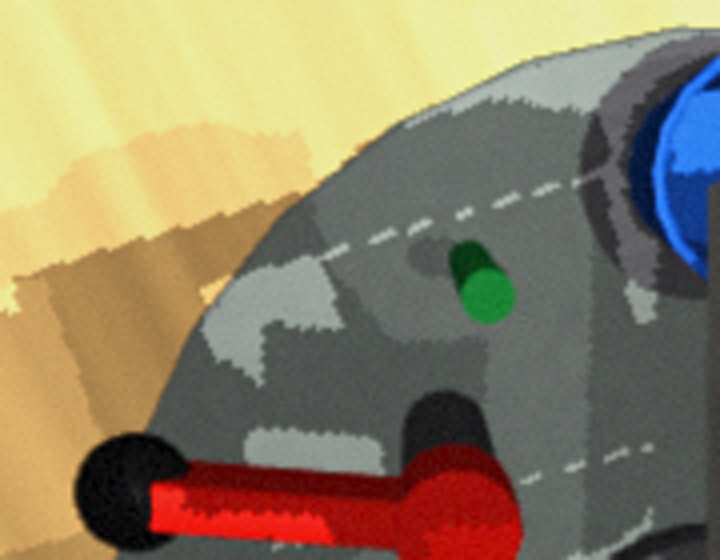

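That crop caught the lever but not the spout (ball at (133,490), pivot at (460,525)). I'll get the blue rim and the wall ends from the wrist frame numerically.

Run:
```python
import cv2,numpy as np
from scipy.optimize import least_squares
w=np.load("w.npz");K,T,p,R=w["K"],w["T"],w["p"],w["R"]
o=R@T[:3,3]+p;M=R@T[:3,:3]
def atz(uv,z):
    d=M@np.linalg.solve(K,[*uv,1]);return (o+d*(z-o[2])/d[2])[:2]
print("cam",o)
for n,q,z in(("pivot",(295,210),117),("ball",(213,202),104),("post",(302,154),107)):print(n,atz(q,z).round(1))
im=cv2.imread("pics/w4.png").astype(int)
b=(im[:,:,0]>im[:,:,2]+40)&(im[:,:,0]>80);b[:, :300]=0
ys,xs=np.nonzero(b);print(xs.min(),xs.max(),ys.min(),ys.max())
# per-column topmost, per-row leftmost edge points (outer rim)
top=[(x,ys[xs==x].min()) for x in range(xs.min()+8,xs.max()-8,3)]
top+=[(xs[ys==y].min(),y) for y in range(ys.min()+8,min(ys.max(),120)-8,3)]
P=np.array([atz(q,82) for q in top])
r=least_squares(lambda c:np.hypot(*(P-c).T)-30,[625,60],loss="soft_l1");print("blue",r.x,np.abs(r.fun).mean())
ax=np.array([568.5,-79])
for z in(106,115,125):
    a,c=atz((358,122),z)-ax,atz((418.6,122),z)-ax
    print(z,np.hypot(*a),np.hypot(*c),np.linalg.norm(a-c),[np.arctan2(v[1],v[0]).round(3) for v in(a,c,(a+c)/2)])
d=r.x-ax;print("blue bearing",np.arctan2(d[1],d[0]),np.hypot(*d))
for y in(128,150,170):print(y,im[y,345:432:1].sum(1)//3)
```

```text
cam [545.0418196  101.23339209 381.58373391]
pivot [522.2  25.1]
ball [454.8  60.4]
post [547.9  66.6]
342 406 88 149
blue [621.05134264  61.57196376] 0.13021552380243584
106 154.10080019520976 152.05816599328213 52.04703164795134 [np.float64(1.347), np.float64(1.006), np.float64(1.178)]
115 154.65163961546526 151.70128699192026 50.347282253514244 [np.float64(1.361), np.float64(1.031), np.float64(1.197)]
125 155.29536507840245 151.41681293649168 48.45867181525083 [np.float64(1.375), np.float64(1.059), np.float64(1.219)]
blue bearing 1.2130435316216015 150.07371724458562
128 [139 108  76  73  78  74  70  75  70  69  69  74  66  72  63  63  65  66
  59  67 158 237 238 238 236 237 238 237 237 238 238 235 236 238 237 238
 237 236 236 235 236 237 236 237 237 236 236 237 235 237 236 236 235 235
 232 229 227 229 151  81  64  62  67  70  65  66  66  65  65  60  86 226
 239 239 216 109  53  59  59  76  79  79  78  79  77  82  77]
150 [ 53  52  53  48  52  51  51  53  54  48  55  49  65  63  64  67  65  63
  58  76 195 238 239 239 238 237 238 238 237 238 237 236 236 238 239 238
 237 236 237 237 236 236 237 237 238 237 236 236 236 236 236 238 237 235
 230 229 228 201 104  65  68  64  61  66  64  62  64  60  57  69 153 231
 240 240 146  74  66  66  73  71  76  69  71  68  72  67  69]
170 [ 81  77  82  81  79  84  83  85  86  81  78  70  74  67  66  66  63  66
  62  81 197 238 239 239 238 239 238 238 238 238 238 237 237 237 239 237
 236 237 238 237 237 236 236 237 238 237 235 236 237 237 238 237 236 231
 228 225 231 176  90  64  62  61  60  61  67  64  64  62  59  91 229 239
 239 204 119  94  89  92  96  99  96 102  94  95 100  95 102]
```

The spout is over the cup: chute bearing about 1.19 and cup about 1.20, which is 4 mm or less off. The lever bearing is about 2.64. Next I move beside the lever.

>>> drive_tool(
  delta_pos=[
    [-0.28, -0.2, 0],
    [-0.552, -0.407, 0],
    [-0.552, -0.407, 0.4],
    [-0.552, -0.407, 0.8],
    [-0.552, -0.407, 0.8],
    [-0.552, -0.407, 0.8],
  ],
  angular=[
    [0, 0, 0.07],
    [0, 0, 0.14],
    [0, 0, 0.14],
    [0, 0, 0.14],
    [0, 0, 0.14],
    [0, 0, 0.14],
  ],
)

```text
time_s: 10.3
tool_pos: [469.9, 10.4, 176.9]
tcp_rot: [[0.483, 0.875, 0.001], [0.875, -0.483, -0.0], [0.0, 0.001, -1.0]]
contact_force: [-0.3, -0.4, -0.0]
gripper_width: -0.0
gripper_force: 0.0
```

>>> drive_tool(
  delta_pos=[
    [0, 0, 0.4],
    [0, 0, 0.8],
    [0, 0, 0.98],
    [0, 0, 0.98],
    [0, 0, 0.98],
  ],
  angular=[
    [0, 0, 0],
    [0, 0, 0],
    [0, 0, 0],
    [0, 0, 0],
    [0, 0, 0],
  ],
)

```text
time_s: 10.92
tool_pos: [469.8, 10.7, 98.9]
tcp_rot: [[0.483, 0.876, 0.002], [0.876, -0.483, -0.001], [0.001, 0.002, -1.0]]
contact_force: [-0.8, -0.3, 0.9]
gripper_width: -0.3
gripper_force: 0.0
```

>>> drive_tool(
  delta_pos=[
    [0.11, 0, 0.02],
    [0.22, 0, 0.02],
    [0.274, -0.02, 0.02],
    [0.329, -0.034, 0.02],
    [0.385, -0.043, 0.02],
    [0.442, -0.046, 0.02],
    [0.488, -0.045, 0.02],
    [0.488, -0.045, 0.02],
  ],
  angular=[
    [0, 0, 0],
    [0, 0, 0],
    [0, 0, 0.2],
    [0, 0, 0.4],
    [0, 0, 0.6],
    [0, 0, 0.8],
    [0, 0, 0.96],
    [0, 0, 0.96],
  ],
)

```text
time_s: 11.92
tool_pos: [484.8, 47.4, 96.3]
tcp_rot: [[0.832, 0.555, 0.0], [0.555, -0.832, 0.0], [0.0, 0.0, -1.0]]
contact_force: [0.4, -0.7, 0.4]
gripper_width: 0.1
gripper_force: 0.0
```

>>> drive_tool(
  delta_pos=[
    [0.054, -0.02, 0],
    [0.109, -0.034, 0],
    [0.165, -0.043, 0],
    [0.222, -0.046, 0],
    [0.268, -0.045, 0],
    [0.268, -0.045, 0],
  ],
  angular=[
    [0, 0, 0.2],
    [0, 0, 0.4],
    [0, 0, 0.6],
    [0, 0, 0.8],
    [0, 0, 0.96],
    [0, 0, 0.96],
  ],
)

```text
time_s: 12.68
tool_pos: [500.5, 62.0, 96.2]
tcp_rot: [[0.994, 0.109, 0.0], [0.109, -0.994, 0.0], [0.0, -0.0, -1.0]]
contact_force: [-0.6, -0.2, -0.4]
gripper_width: -0.2
gripper_force: 0.0
```

Run:
```python
from bench import manip
import numpy as np
o=manip.get_obs();p=o["tool_pos"];R=np.array(o["tcp_rot"]);print(p,np.arctan2(R[1,0],R[0,0]),R.T@(np.array(p)-[523.5,22,0]),o["contact_force"])
```

```text
[500.52085904  61.95592272  96.17489395] 0.10929364219691985 [-18.46467812 -42.23481897 -96.17381471] [-0.6344415  -0.18910573 -0.41231409]
```

>>> drive_tool(
  delta_pos=[
    [0.054, -0.02, 0],
    [0.109, -0.034, 0],
    [0.165, -0.043, 0],
    [0.199, -0.045, 0],
    [0.199, -0.045, 0],
  ],
  angular=[
    [0, 0, 0.2],
    [0, 0, 0.4],
    [0, 0, 0.6],
    [0, 0, 0.72],
    [0, 0, 0.72],
  ],
)

```text
time_s: 13.3
tool_pos: [515.8, 67.1, 96.1]
tcp_rot: [[0.969, -0.248, 0.0], [-0.248, -0.969, 0.0], [-0.0, -0.0, -1.0]]
contact_force: [-0.1, -0.3, 0.6]
gripper_width: -0.0
gripper_force: 0.1
```

>>> drive_tool(
  delta_pos=[
    [0.015, 0, 0],
    [0.03, 0, 0],
    [0.045, 0, 0],
    [0.045, 0, 0],
  ],
  angular=[
    [0, 0, 0],
    [0, 0, 0],
    [0, 0, 0],
    [0, 0, 0],
  ],
)

```text
time_s: 13.8
tool_pos: [518.3, 66.5, 96.0]
tcp_rot: [[0.968, -0.25, -0.003], [-0.25, -0.968, 0.001], [-0.003, -0.0, -1.0]]
contact_force: [-5.6, 4.0, 4.4]
gripper_width: -0.2
gripper_force: 3.3
```

>>> drive_tool(
  delta_pos=[
    [0.015, 0, 0],
    [0.03, 0, 0],
    [0.03, 0, 0],
    [0.03, 0, 0],
  ],
  angular=[
    [0, 0, 0],
    [0, 0, 0],
    [0, 0, 0],
    [0, 0, 0],
  ],
)

```text
time_s: 14.3
tool_pos: [518.5, 66.5, 95.9]
tcp_rot: [[0.968, -0.25, -0.007], [-0.249, -0.968, 0.002], [-0.008, 0.0, -1.0]]
contact_force: [-15.7, 5.6, 10.5]
gripper_width: -0.3
gripper_force: 8.2
```

Stop reached: the force rises with no further motion. I'll back off, raise and check.

>>> drive_tool(
  delta_pos=[
    [-0.15, 0, 0],
    [-0.4, 0, 0],
    [-0.5, 0, -0.3],
    [-0.5, 0, -0.8],
    [-0.5, 0, -1],
    [-0.5, 0, -1],
    [-0.5, 0, -1],
  ],
  angular=[
    [0, 0, 0],
    [0, 0, 0],
    [0, 0, 0],
    [0, 0, 0],
    [0, 0, 0],
    [0, 0, 0],
    [0, 0, 0],
  ],
)

```text
time_s: 15.18
tool_pos: [482.6, 75.4, 175.3]
tcp_rot: [[0.968, -0.25, -0.001], [-0.25, -0.968, -0.0], [-0.001, 0.0, -1.0]]
contact_force: [0.4, 0.6, -0.2]
gripper_width: 0.1
gripper_force: 0.0
```

>>> drive_tool(
  delta_pos=[
    [-0.4, 0, -0.4],
    [-0.8, 0, -0.8],
    [-0.8, 0, -0.8],
    [-0.8, 0, -0.8],
  ],
  angular=[
    [0, 0, 0],
    [0, 0, 0],
    [0, 0, 0],
    [0, 0, 0],
  ],
)

```text
time_s: 15.68
tool_pos: [421.1, 91.3, 239.0]
tcp_rot: [[0.968, -0.251, -0.001], [-0.251, -0.968, -0.0], [-0.001, 0.0, -1.0]]
contact_force: [0.1, -0.2, -0.8]
gripper_width: -0.0
gripper_force: 0.0
```

Run:
```python
from bench import manip
import cv2,numpy as np
a=[manip.get_image(n)["frame"][:,:,::-1] for n in("scene","side")]
a=[a[0][150:300,200:350],a[1][160:310,220:370]]
cv2.imwrite("pics/p5.png",np.hstack([cv2.resize(x,(400,400),interpolation=cv2.INTER_CUBIC) for x in a]))
```

```text
(no output)
```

View pics/p5.png

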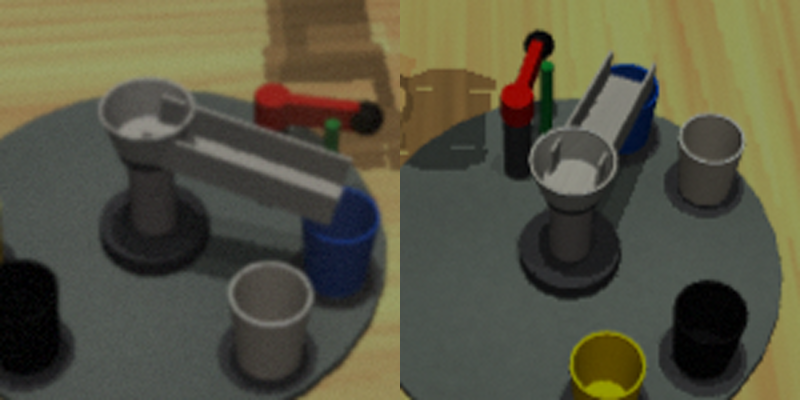

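The lever lies against the green post (ball at (370,118) in the left half and (538,44) in the right). The chute is still over the blue cup. I'll check the lever angle numerically, then hand in.

Run:
```python
from h import *
from bench import manip
p=tri(np.array((370,118))/2.667+[200,150]-.3,np.array((138,44))/2.667+[220,160]-.3)
d=p[:2]-[523.5,22];b=np.arctan2(d[1],d[0]);lock=2.8-.1-b;print(p,np.hypot(*d),b,lock)
if lock>1.25: print(manip.hand_in())
```

```text
[544.43931034  97.16223284 103.07212856] 78.02445746982254 1.299097274851638 1.4009027251483617
the job is handed in; nothing more can be done
None
```

The job is handed in: the chute's spout stands over the blue cup to within about 5 mm by my measurements, the red lever is at its stop (about 1.40 rad), and the cups in the last view are still standing; the judge's verdict was not shown.

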